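Release the ratchet and shut the hood of the moisture analyser

TASK

The hood of the moisture analyser is propped open by a ratchet. Press the red pawl tab down until the pawl snaps over and stays clear of the teeth, then push the hood down past the teeth until it is fully shut, and take the hand away with the pawl still free. Only press and push: do not lift the hood wide open, and leave the sample pan, the bottle, the beaker and the tweezers where they stand.

Things in the scene. Friction and masses are not known exactly. Their poses are not given: they have to be found in the camera images.
- analyser: Moisture analyser, fixed: white and blue housing 340 mm long (x), 184 wide (y), 70 high. Origin on the bench under it, 190 mm behind its front end. Its own -x is the front, where the hood opens; +x the rear. A steel toothed quadrant and the red pawl stand outside the housing at y = -99 mm.
- hood (a joint): Hood angle, rad: 0 shut (hard stop), grows as its front rises, upper stop 1.05; starts at 0.52 to 0.86. Stiff hinge: stays where it is left; once the pawl is free, 2 to 6 N on the lug pushes it down. Teeth every 0.12 rad from 0.30 to 0.90: with the pawl engaged it sinks at most 0.12 to the next tooth and holds rigidly. The hood is a white dome, 170 mm wide, 48 high.
- hood_lug (a point): Middle of the upper face of the blue push lug at the hood's front: flat plate 62 mm wide, 8 thick, out 37 mm from the dome. 208 mm from the hinge line along the hood, 12 above it square to that; turns about the hinge. Shut: x = -148, z = 102 mm in the analyser's frame. Axes: z out of the upper face, x to the hinge. The dome wall is 18 mm behind the point and 36 above it.
- pawl (a joint): Angle of the red pawl, rad: 0 engaged in the teeth, 0.45 fully free (stop). An over-centre spring throws it back to 0 if let go below 0.20, and on to 0.45, where it stays, once past 0.20. It may start at up to about 0.06, riding on a tooth.
- pawl_tab (a point): Middle of the upper face of the pawl's red press tab, a flat pad 40 mm long (analyser's x), 36 wide, 8 thick. Pawl at 0: x = 174, y = -111, z = 60 mm in the analyser's frame. Pressed straight down with 3 to 8 N it sinks about 26 mm to its stop, tilting by 0.45 rad, rear edge lowest; its pivot is 56 mm nearer the front and 20 lower. Axes: the pawl's, z out of the face.
- pan: Bystander, loose: round aluminium sample pan, 88 mm across, 10 mm high, with a white filter pad, lying on the analyser under the hood. Origin: centre of its underside. It clears the shut hood.
- reagent: Bystander, loose: closed brown glass bottle, 68 mm across, 150 mm high, upright on the bench. Origin: centre of its underside.
- beaker: Bystander, loose: open glass beaker, 68 mm across, 85 mm high, upright on the bench. Origin: centre of its underside.
- tweezers: Bystander, loose: green plastic tweezers 140 mm long (along their x), 10 mm high, lying on the bench. Origin: on the bench under their middle.
- hood_hinge (a point): Point on the hood's hinge line, mid-width: x = 60, y = 0, z = 90 mm in the analyser's frame. The hinge line runs along the analyser's y. Axes are the analyser's.

How it is judged:
By the outcome, as a careful person would: the job done as asked, in the order asked, and still so for the second after the job is handed in, with the robot touching nothing.
It also fails if it takes over 45 s, if anything falls off the work surface, if the arm or the gripper's body presses on something with over 40 N, if the wrist force passes 120 N, or if a joint passes its speed limit or range.

ROBOT

A 6-joint arm with a two-finger parallel gripper is mounted at the origin on the work surface. World frame = base frame: x ahead of the robot, y to its left, z up, the work surface at z = 0. Lengths are in mm, angles in degrees, forces in N, time in s.
With the tool pointing down it reaches from about 325 to 750 mm from the base axis. Payload 7.6 kg.
Tool frame: the origin (TCP) lies at the very end of the fingers, on their centre line; the grasp point (between the pads) lies 19 mm behind it (ctrl.grip_depth is the distance from the TCP to the grasp point, in mm); z points along the fingers, y is the line along which they close (so a half turn about z gives the same grasp; the last joint's range is limited). The gripper opens to 85 mm and grips with 20 to 120 N. Pads are 22 mm wide; open, the fingers measure 114 mm over their backs; the gripper's body (76 mm by 85 mm) begins 54 mm behind the grasp point. The pads swing forward as they close: fully open they stand 13 mm farther back than shut.
Start: joints at [-70.491, 2.991, 80.254, -0, 96.75, -4.028], TCP at [209.681, -481.331, 231.323] pointing down, gripper open.
Joint ranges: [-166.34, 166.34], [-52.06, 124.39], [6.96, 135.62], [-60.46, 240.46], [14.63, 156.25], [-167.68, 167.68]. Speed limits (degrees/s): [147.25, 147.25, 172.46, 180, 180, 180].

INTERFACE

Orientations are given as [roll, pitch, yaw] about the fixed x, y, z axes, in that order (R = Rz(yaw) Ry(pitch) Rx(roll)).
In Python, from cell import ctrl, kinematics, optics, workorder gives the robot as it stands. Calls block until the motion is done:
- ctrl.move_to(position, orientation): joint-space move of the TCP to a pose.
- ctrl.line_to(position, attitude=None, v=150): straight line of the TCP; attitude=None keeps the orientation; v is the mean speed in mm/s.
- ctrl.set_joints(angles): joint-space move.
- ctrl.grip(opening): finger opening in mm; the grip force is fixed at half the most; returns when the fingers have stopped.
- ctrl.wait(seconds).
- kinematics.ik(position, orientation): joint angles nearest the present ones, or None.
- ctrl.sense(): the state.
- optics.grab_frame(name): name is "scene" or "top" or "wrist"; returns (picture, depth): 400x640x3 uint8, red, green, blue; 400x640 float32, mm along the optical axis (not along the pixel's ray), 0 where there is no reading.
- optics.camera_model(name): a dict with "camera_matrix" (3x3 intrinsics, pixels), "pose" (4x4, takes a point from camera to world coordinates); the wrist camera has in their place "tool_from_camera" (4x4, takes a point from camera to tool coordinates, whose origin is the TCP and whose axes are the flange's). Camera axes: x right, y up, looking along -z (the intrinsics and any distortion apply to the point x, -y, -z); pixel columns grow to the right and rows downward; lengths in mm; the calibration is good to about 2 mm. A picture is of the moment at which its call begins: read the wrist's pose just before it. camera_model takes no time and is no camera call.
A pose or a line that the arm cannot do raises ctrl.PlanningError and nothing moves.
- workorder.sign_off(): hands the job in; it is judged then, once.
The state is a dict: "t": time; "joint_positions": joint angles; "joint_vel": joint speeds; "joint_efforts": joint torques, N m; "ee_pos": TCP position; "tcp_rot": TCP orientation; "force": force on the tool from outside, world axes, zero at the start; "wrist_torque": the same for the moment, N m; "grip_width": finger opening in mm; "grasp_force": force on a finger pad.
Only numpy, scipy, OpenCV 4.12 (cv2) and the standard library are available. Lean on these libraries where they do the work, as an engineer would, in place of code of your own. Each camera call takes 0.05 s, during which the arm holds its last target. There are 200 camera calls.

## Working session

There is one attempt and no reset: what is moved stays moved. The work goes in short steps, each a Python script; the robot and the scene stay as the last script left them, time stands still between calls to the robot, and variables do not carry over. Pictures are saved under pics/ and viewed, at most 10 in all, crops included, and the job is handed in when it is done.

```bash
mkdir -p pics
python3 - <<'E'
from cell import ctrl, optics
import cv2,numpy as np
for n in("scene","top"):
    im,d=optics.grab_frame(n); cv2.imwrite(f"pics/{n}0.png",im[:,:,::-1]); np.savez(f"{n}0.npz",im=im,d=d)
    m=optics.camera_model(n); print(n,m)
s=ctrl.sense();print(s['t'],s['ee_pos'],s['tcp_rot'],s['force'])
E
```

```text
scene {'camera_matrix': array([[520.23545956,   0.        , 308.92002635],
       [  0.        , 520.23545956, 200.4823132 ],
       [  0.        ,   0.        ,   1.        ]]), 'pose': array([[-4.54600168e-01, -6.99135196e-01,  5.51859280e-01,
         1.27785695e+03],
       [ 8.90693569e-01, -3.55499609e-01,  2.83346069e-01,
         3.55455311e+02],
       [-1.91145169e-03,  6.20346682e-01,  7.84325405e-01,
         1.08173135e+03],
       [ 0.00000000e+00,  0.00000000e+00,  0.00000000e+00,
         1.00000000e+00]])}
top {'camera_matrix': array([[404.20040572,   0.        , 313.72295686],
       [  0.        , 404.20040572, 197.05619832],
       [  0.        ,   0.        ,   1.        ]]), 'pose': array([[-1.00404434e-02,  9.89292638e-01, -1.45599678e-01,
         4.63730822e+02],
       [-9.99891442e-01, -1.15031626e-02, -9.20771684e-03,
         5.03395232e+00],
       [-1.07839832e-02,  1.45491422e-01,  9.89300739e-01,
         9.75272825e+02],
       [ 0.00000000e+00,  0.00000000e+00,  0.00000000e+00,
         1.00000000e+00]])}
0.1 [ 209.59522397 -481.05934799  230.52971345] [-1.79919145e+02 -8.80517259e-03  2.35367226e+01] [0.28922534 0.05157951 0.22448102]
```

View pics/scene0.png

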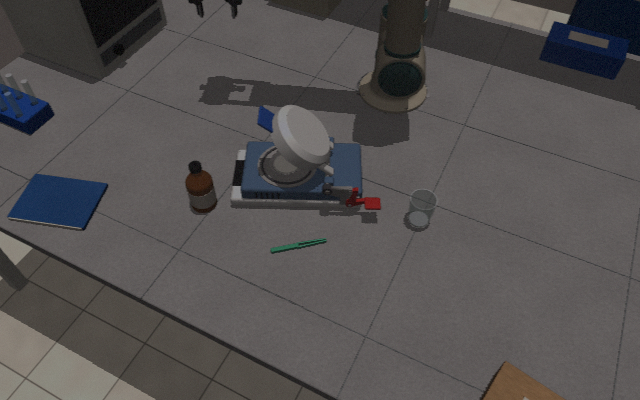

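View pics/top0.png

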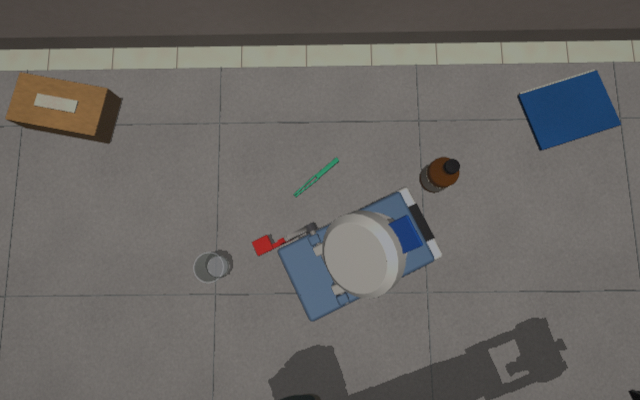

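The top view shows the red tab at about (264,245), the lug at (405,234), the bottle at (440,172) and the beaker at (212,267). The analyser's front points right, towards world -y. Next I'll measure the tab, lug and housing.

```bash
cat > h.py <<'E'
import cv2,numpy as np
from cell import optics
def pts(n,mask,d,m=None):
    m=m or optics.camera_model(n);K=m['camera_matrix'];P=m['pose']
    v,u=np.nonzero(mask&(d>0));z=d[v,u]
    c=np.c_[(u-K[0,2])/K[0,0]*z,-(v-K[1,2])/K[1,1]*z,-z]
    return c@P[:3,:3].T+P[:3,3],u,v
def hsv(im): return cv2.cvtColor(im,cv2.COLOR_RGB2HSV)
E
python3 - <<'E'
from h import *
for n in("top","scene"):
    f=np.load(n+"0.npz");im,d=f['im'],f['d'];H=hsv(im)
    yy,xx=np.mgrid[:400,:640]
    x0,x1,y0,y1=(190,460,140,330) if n=="top" else (180,440,90,260)
    R=(xx>x0)&(xx<x1)&(yy>y0)&(yy<y1)
    red=R&((H[...,0]<6)|(H[...,0]>174))&(H[...,1]>180)&(H[...,2]>80)
    lug=R&(H[...,0]>105)&(H[...,0]<125)&(H[...,1]>185)
    hous=R&(H[...,0]>98)&(H[...,0]<120)&(H[...,1]>80)&(H[...,1]<170)
    for k,m in(("red",red),("lug",lug),("house",hous)):
        c,l,st,ce=cv2.connectedComponentsWithStats(m.astype(np.uint8));i=1+np.argmax(st[1:,4]);
        m=(l==i) if k!="house" else m
        p,u,v=pts(n,m,d)
        if k=="house": p=p[(p[:,2]>60)&(p[:,2]<80)]
        print(n,k,len(p),ce[i].round(1),"med",np.median(p,0).round(1),"mean",p.mean(0).round(1),"z",np.percentile(p[:,2],[5,50,95]).round(1))
        r=cv2.minAreaRect(p[:,:2].astype(np.float32));print("  rect",np.round(r[0],1),np.round(r[1],1),round(r[2],1))
        if k!="house":
            nrm=np.linalg.svd(p-p.mean(0),full_matrices=False)[2][2];print("  n",(nrm*np.sign(nrm[2])).round(3))
f=np.load("top0.npz")
for (u,v) in((452,166),(435,182),(212,267),(316,177)):
    m=np.zeros((400,640),bool);m[v-2:v+3,u-2:u+3]=1;print(u,v,np.median(pts("top",m,f['d'])[0],0).round(0))
E
```

```text
top red 286 [265.1 244.4] med [492.7 126.8  60.2] mean [491.7 124.   63. ] z [55.8 60.2 96.4]
  rect [497.8 116.1] [33.4 68.4] 23.7
  n [-0.171  0.421  0.891]
top lug 315 [410.3 234.9] med [ 498.8 -161.6  241.9] mean [ 500.6 -161.9  240.6] z [230.4 241.9 247.4]
  rect [ 504.2 -157.4] [57.2 27.1] 25.5
  n [-0.269  0.566  0.78 ]
top house 3676 [311.6 276.5] med [449.6  -0.6  70. ] mean [455.3 -49.7  70. ] z [67.3 70.  72.8]
  rect [467.2 -79. ] [171.9 307.2] 25.3
scene red 177 [370.5 202.4] med [494.5 128.2  60.2] mean [494.5 125.9  59.8] z [54.5 60.2 64.5]
  rect [498.1 121.5] [36.9 58.1] 30.5
  n [-0.059 -0.097  0.994]
scene lug 5 [265.8 118.8] med [ 508.1 -154.   234. ] mean [ 508.1 -154.   234.5] z [233.7 234.  236.3]
  rect [ 508.5 -154.6] [4.  5.9] 66.4
  n [-0.046  0.586  0.809]
scene house 2583 [338.4 170.3] med [472.6 -22.5  70.8] mean [478.8 -64.9  70.6] z [66.1 70.8 74.5]
  rect [472.4 -78.8] [177.4 307.9] 25.4
452 166 [ 647. -275.  150.]
435 182 [ 624. -255.   96.]
212 267 [442. 257.   4.]
316 177 [655.   8.   8.]
```

The numbers agree with each other: yaw is about 115.3°, the tab is at about (493,127,60), and the hood is at about 0.70 rad. I'll lift clear, close the fingers, go above the tab and take one close look.

```bash
cat >> h.py <<'E'
from scipy.spatial.transform import Rotation as Ro
YAW=115.3;a=np.radians(YAW)
EX=np.array([np.cos(a),np.sin(a),0]);EY=np.array([-np.sin(a),np.cos(a),0]);EZ=np.array([0,0,1.])
TAB=np.array([493,127,60.]);
def wristcam(s):
    m=optics.camera_model("wrist");T=np.eye(4);T[:3,:3]=Ro.from_euler('xyz',s['tcp_rot'],degrees=True).as_matrix();T[:3,3]=s['ee_pos']
    return dict(camera_matrix=m['camera_matrix'],pose=T@m['tool_from_camera'])
E
python3 - <<'E'
from h import *
from cell import ctrl
m=optics.camera_model("wrist");print(m['tool_from_camera'].round(2).tolist())
ctrl.grip(0)
ctrl.line_to([209.7,-481.3,400],v=300)
ctrl.move_to([493,127,400],[180,0,25.3])
ctrl.line_to([493,127,200],v=250)
s=ctrl.sense();im,d=optics.grab_frame("wrist");cv2.imwrite("pics/w1.png",im[:,:,::-1])
print(s['t'],s['ee_pos'],s['force'])
H=hsv(im);red=((H[...,0]<6)|(H[...,0]>174))&(H[...,1]>180)&(H[...,2]>60)
p,u,v=pts("wrist",red,d,wristcam(s))
q=p[(p[:,2]>50)&(p[:,2]<70)]
r=(q-TAB)@np.c_[EX,EY,EZ]
print(len(p),len(q),"pad rel analyser axes pct",np.percentile(r,[1,5,50,95,99],axis=0).round(1).tolist())
E
```

```text
[[-0.0, 0.95, 0.32, 82.26], [1.0, 0.0, -0.0, 0.17], [-0.0, 0.32, -0.95, -142.67], [0.0, 0.0, 0.0, 1.0]]
4.9083 [493.7063699  126.97129744 201.74144692] [-0.27546638  0.6385853   0.13963141]
2589 2266 pad rel analyser axes pct [[-51.2, -19.5, -8.9], [-32.7, -18.5, -7.0], [0.4, -0.8, -0.3], [21.1, 12.8, 1.1], [23.1, 14.2, 1.6]]
```

View pics/w1.png

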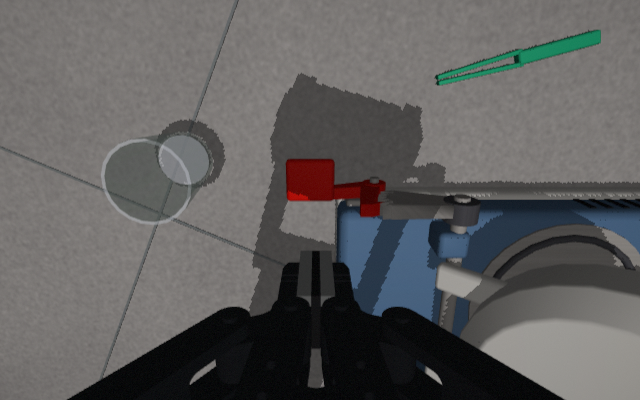

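The view shows the red pad at about (310,180), with the beaker well clear on the left. The pad centre is 3 mm further to the rear and 2.5 mm further out than I estimated. I'll press in steps and watch the force.

```bash
sed -i 's/^TAB=.*/TAB=np.array([493,127,60.])+3*EX-2.5*EY/' h.py
python3 - <<'E'
from h import *
from cell import ctrl
P=TAB+2*EX
def to(z,v): ctrl.line_to([P[0],P[1],z],v=v)
to(75,120)
f0=ctrl.sense()['force'];pk=0
for z in range(66,22,-3):
    to(z,60);s=ctrl.sense();f=s['force']-f0;print(z,round(s['ee_pos'][2],1),f.round(1))
    if f[2]>22:break
ctrl.wait(.2)
to(200,200)
s=ctrl.sense();im,d=optics.grab_frame("wrist");cv2.imwrite("pics/w2.png",im[:,:,::-1])
print(s['t'],s['force'])
H=hsv(im);red=((H[...,0]<6)|(H[...,0]>174))&(H[...,1]>180)&(H[...,2]>60)
c,l,st,ce=cv2.connectedComponentsWithStats(red.astype(np.uint8))
p,u,v=pts("wrist",red,d,wristcam(s))
r=(p-TAB)@np.c_[EX,EY,EZ];q=r[(abs(r[:,0])<18)&(abs(r[:,1])<15)]
print(len(q),"pad z",q.mean(0).round(1),"slope",np.polyfit(q[:,0],q[:,2],1))
E
```

```text
66 65.6 [ 0.3 -0.7 -0.1]
63 62.8 [ 0.1 -1.3  0.3]
60 59.9 [-0.4 -1.2 -0.4]
57 56.6 [-0.1 -0.3 -0.7]
54 53.7 [-0.8 -0.2 -0.6]
51 50.7 [ 0.  -0.5 -0.2]
48 47.7 [-0.  -0.7 -1. ]
45 44.7 [-0.2 -0.5 -0.1]
42 41.9 [ 0.1 -0.3  0. ]
39 41.2 [-0.8 -2.8  9.6]
36 40.0 [4.6 3.6 2.3]
33 37.5 [ 4.1  2.8 14.3]
30 36.4 [-0.5  2.4 25.4]
10.65 [-0.88859503  0.48746495  0.01924538]
1333 pad z [ -0.    0.3 -23.3] slope [ -0.63213594 -23.32994478]
```

Run:
```python
from h import *
from cell import ctrl
s=ctrl.sense();print(s['grip_width'],ctrl.grip_depth)
a=cv2.imread("pics/w1.png")[120:260,230:500];b=cv2.imread("pics/w2.png")[120:260,230:500]
cv2.imwrite("pics/w12.png",cv2.resize(np.vstack([a,b]),None,fx=2,fy=2))
```

```text
0.06515991554526723 18.700000000000003
```

View pics/w12.png

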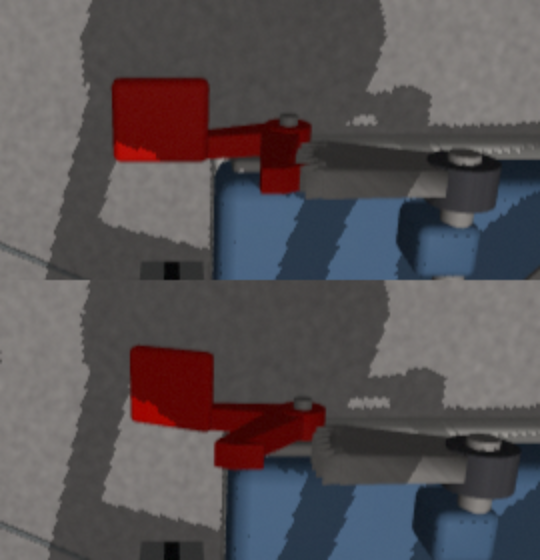

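The two crops show the pawl snapped over. Before, its nose was in the quadrant teeth; now it is swung well clear and the pad is tilted down. Next I'll plan the hood arc and take a close look at the lug.

```bash
cat >> h.py <<'E'
O=TAB-174*EX+111*EY-60*EZ
HINGE=O+60*EX+90*EZ
def pose(th,off=0,out=3,k=1.0,sgn=-1):
    u=np.cos(th)*EX-np.sin(th)*EZ; n=np.sin(th)*EX+np.cos(th)*EZ
    p=HINGE-(208+out)*u+(12+off)*n
    t=th*k;uu=np.cos(t)*EX-np.sin(t)*EZ; nn=np.sin(t)*EX+np.cos(t)*EZ
    x=sgn*uu;z=-nn
    return p,Ro.from_matrix(np.c_[x,np.cross(z,x),z]).as_euler('xyz',degrees=True)
E
python3 - <<'E'
from h import *
from cell import ctrl,kinematics
print("O",O.round(1))
for sgn in(-1,1):
  for k in (1,.5):
    print(sgn,k,[None if (q:=kinematics.ik(*pose(t,o,3,k,sgn))) is None else np.round(q).tolist() for t,o in((.75,100),(.75,0),(.35,0),(0,0),(0,60))])
c=ctrl.sense()['ee_pos']
ctrl.line_to([c[0],c[1],400],v=300)
p,_=pose(.7)
ctrl.move_to([p[0],p[1]+30,400],[180,0,-64.7])
s=ctrl.sense();im,d=optics.grab_frame("wrist");cv2.imwrite("pics/w3.png",im[:,:,::-1])
H=hsv(im);m=(H[...,0]>105)&(H[...,0]<125)&(H[...,1]>170)
q,u,v=pts("wrist",m,d,wristcam(s));r=(q-HINGE)@np.c_[EX,EY,EZ];ok=(r[:,2]>60)&(r[:,0]<-100);r=r[ok]
print(s['t'],len(r),np.percentile(r,[1,10,50,90,99],axis=0).round(1).tolist())
A=np.arctan2(r[:,2],-r[:,0]);rad=np.hypot(r[:,0],r[:,2])
print("slope th",np.arctan(-np.polyfit(r[:,0],r[:,2],1)[0]),"th from height",np.median(A-np.arcsin(12/rad)),np.percentile(rad,[1,50,99]))
E
```

```text
O [468. -74.   0.]
-1 1 [[7.0, -18.0, 98.0, -40.0, 85.0, 160.0], [-2.0, -12.0, 102.0, -40.0, 72.0, 159.0], [-17.0, 0.0, 91.0, -15.0, 75.0, 140.0], [-25.0, 15.0, 82.0, -0.0, 83.0, 129.0], [-25.0, 12.0, 78.0, -0.0, 90.0, 129.0]]
-1 0.5 [[-5.0, -13.0, 88.0, -19.0, 94.0, 147.0], [-12.0, -7.0, 91.0, -17.0, 83.0, 143.0], [-21.0, 5.0, 85.0, -7.0, 83.0, 134.0], [-25.0, 15.0, 82.0, -0.0, 83.0, 129.0], [-25.0, 12.0, 78.0, -0.0, 90.0, 129.0]]
1 1 [[7.0, -18.0, 98.0, -40.0, 85.0, -20.0], [-2.0, -12.0, 102.0, -40.0, 72.0, -21.0], [-17.0, 0.0, 91.0, -15.0, 75.0, -40.0], [-25.0, 15.0, 82.0, 0.0, 83.0, -51.0], [-25.0, 12.0, 78.0, 0.0, 90.0, -51.0]]
1 0.5 [[-5.0, -13.0, 88.0, -19.0, 94.0, -33.0], [-12.0, -7.0, 91.0, -17.0, 83.0, -37.0], [-21.0, 5.0, 85.0, -7.0, 83.0, -46.0], [-25.0, 15.0, 82.0, 0.0, 83.0, -51.0], [-25.0, 12.0, 78.0, 0.0, 90.0, -51.0]]
12.5417 2427 [[-166.3, -46.5, 132.7], [-164.2, -24.7, 136.8], [-152.1, -0.1, 149.8], [-138.0, 24.7, 156.5], [-133.5, 30.0, 385.7]]
slope th -0.6487958684772099 th from height 0.7170619753359866 [188.57247961 214.43810467 410.15691213]
```

View pics/w3.png

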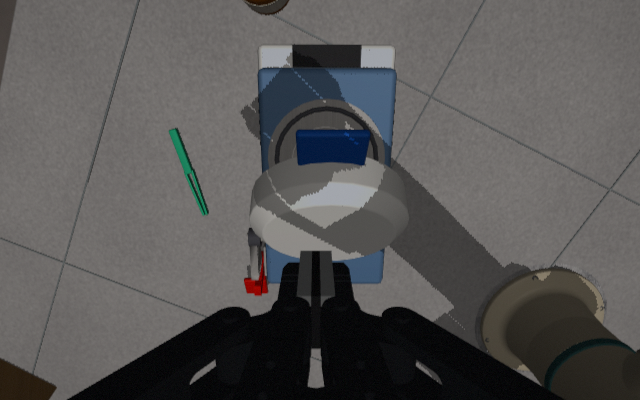

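The lug is centred (y ≈ 0) at about (332,147), and the hood angle is 0.717 rad. The radii also match the dimensions given. I'll push it along the arc with a force guard.

Run:
```python
from h import *
from cell import ctrl
K=dict(out=2,k=.8)
ctrl.move_to(*pose(.72,110,**K))
ctrl.line_to(*pose(.72,12,**K),v=120)
f0=ctrl.sense()['force']
for th in np.r_[np.arange(.70,.02,-.06),.02,0,-.012,-.024,-.036]:
    ctrl.line_to(*pose(th,0,**K),v=70 if th>.05 else 30)
    s=ctrl.sense();f=s['force']-f0
    print(round(th,3),(s['ee_pos']-pose(th,0,**K)[0]).round(1),f.round(1))
    if np.linalg.norm(f)>(14 if th>.03 else 22): print("stop");break
print(s['t'])
```

```text
0.7 [-0.2 -0.2 -0.5] [-0.1 -0.2 -0.2]
0.64 [-0.2 -0.3 -0.2] [-0.2 -0.4  0.2]
0.58 [-0.1 -0.2 -0.1] [-0.4 -1.2  0. ]
0.52 [-0.1 -0.1 -0.1] [ 0.1 -1.  -0. ]
0.46 [-0.1 -0.1 -0.1] [-0.1 -0.4  0.4]
0.4 [-0.2 -0.1 -0.2] [ 0.6 -0.5 -0.8]
0.34 [-0.1 -0.1 -0.2] [ 0.8 -0.3 -0.4]
0.28 [-0.2 -0.2 -0.3] [0.5 0.2 0.2]
0.22 [-0.2 -0.1 -0.3] [-0.1 -0.4  0.3]
0.16 [-0.2 -0.1 -0.3] [1.  0.2 0.1]
0.1 [-0.2 -0.1 -0.3] [ 0.6  0.3 -0.1]
0.04 [-0.2 -0.1 -0.5] [ 0.2 -0.2 -0.7]
0.02 [-0.1 -0.1 -0.4] [0.5 0.1 0.4]
0.0 [ 0.2 -0.1  0.1] [ 1.  -0.2  2. ]
-0.012 [0.2 0.  2.4] [-6.2  3.1 15.1]
-0.024 [0.4 0.1 4.8] [-11.8   6.7  28.1]
stop
19.5583
```

Run:
```python
from h import *
from cell import ctrl
ctrl.line_to(pose(0,80,out=2)[0],v=100)
c=ctrl.sense()['ee_pos'];ctrl.line_to([c[0],c[1],330],v=250)
ctrl.line_to([c[0]-150,c[1]-130,330],v=250)
ims=[]
for n in("scene","top"):
    im,d=optics.grab_frame(n);ims.append(im[90:270,170:460,::-1])
H=hsv(im);m=(H[...,0]>105)&(H[...,0]<125)&(H[...,1]>170);m[:,:340]=0;m[:,450:]=0;m[:150]=0;m[320:]=0
q=pts("top",m,d)[0];r=(q-O)@np.c_[EX,EY,EZ];r=r[(abs(r[:,1])<31)&(r[:,2]>85)];print("lug",len(r),np.percentile(r,[5,50,95],axis=0).round(1).tolist())
cv2.imwrite("pics/end.png",cv2.resize(np.vstack(ims),None,fx=1.6,fy=1.6));s=ctrl.sense();print(s['t'],s['ee_pos'],s['force'])
```

```text
lug 379 [[-162.2, -24.2, 99.7], [-148.2, 1.7, 102.2], [-134.6, 28.3, 104.6]]
22.3417 [ 382.53446274 -338.60155423  329.67141946] [ 0.72433313  0.42598749 -0.08736186]
```

View pics/end.png

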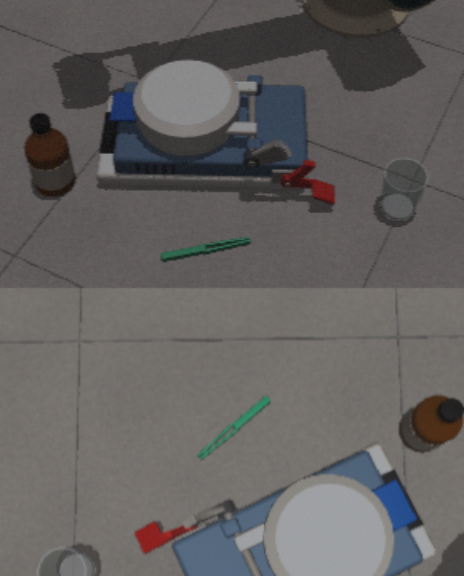

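The hood is flat, with the lug at x = -148, z = 102 as specified for shut. The pawl at (300,180) is still swung clear, the bystanders haven't moved, and the hand is away.

```bash
python3 -c "
from cell import workorder;print(workorder.sign_off())"
```

```text
the job is handed in; nothing more can be done
None
```

I pressed the pawl over and pushed the hood fully shut; the last pictures show the pawl still free, the bottle, beaker and tweezers where they stood (the pan is hidden under the hood) and the arm clear, and the job was handed in at about 22 s of the 45 s allowed.

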